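# Walk a kiln prop end over end onto its mark

## Task

Walk the long kiln prop that lies on the kiln shelf end over end to the square drawn on the shelf: tip it up to stand on the end nearer the square, lay it down beyond that end towards the square, then tip it up to stand on its other end, so that it finishes upright, centred in the square, and let go. Lower it gently rather than letting it fall, always keep one end down on the shelf (never carry it), and leave the end it pivots about where it is except for nudges of a centimetre or three to line it up. Leave the two short props, the flowerpot and the brush alone.

Things in the scene. Friction and masses are not known exactly. Their poses are not given: they have to be found in the camera images.
- prop: The kiln prop to walk: a plain solid cream ceramic bar, 200 mm long, 46 x 46 mm section, 0.5 to 0.85 kg, lying on the kiln shelf (axis 39 mm above the bench). Origin at its centre; x runs lengthwise from tail to head, y and z square to its faces. At the start it points, head first, towards the square to within 25 degrees. Let go leaning, it rocks a second or two before it rests.
- prop_head (a point): Centre of the prop's head end face (100 mm from its centre along its +x); the end nearer the square at the start, on which it is stood first.
- prop_tail (a point): Centre of the prop's tail end face (100 mm from its centre along its -x); the end on which it stands at last, in the square.
- mark (a point): Centre of the square drawn in dark lines (78 mm outside, 68 mm inside, flat) on the kiln shelf's upper face, at the height of that face (16 mm above the bench). At the start it lies 250 to 295 mm from the head end; one whole step of the prop, from standing on its head to standing on its tail, is 246 mm.
- shelf: Kiln shelf: fixed flat grey slab 400 (its x) x 710 (its y) x 16 mm lying on the bench; origin under its centre, z up. The square is at (-50, 150) mm in its frame. The prop is walked on its flat upper face, 16 mm above the bench.
- short_prop_a: Bystander: a short prop, 46 x 46 x 75 mm high, standing loose on the shelf near its far edge, on the right. Origin at the centre of its underside.
- short_prop_b: Bystander: a short prop, 46 x 46 x 75 mm high, standing loose on the shelf near its far edge, on the left. Origin at the centre of its underside.
- flowerpot: Bystander: flared empty terracotta pot, 162 mm across the rim, 140 mm high, standing on the bench to the left of the shelf. Origin at the centre of its underside.
- slip_brush: Bystander: a brush about 200 mm long lying on the bench to the right of the shelf.
Things that resemble listed ones, but are neither listed nor needed, are in the scene too. There is more than one size of the prop; the one meant has the size given above.

How it is judged:
By the outcome, as a careful person would: the job done as asked, in the order asked, and still so for the second after the job is handed in, with the robot touching nothing.
It also fails if it takes over 72 s, if anything falls off the work surface, if the arm or the gripper's body presses on something with over 40 N, if the wrist force passes 120 N, or if a joint passes its speed limit or range.

## Robot

A 6-joint arm with a two-finger parallel gripper is mounted at the origin on the work surface. World frame = base frame: x ahead of the robot, y to its left, z up, the work surface at z = 0. Lengths are in mm, angles in rad, forces in N, time in s.
With the tool pointing down it reaches from about 325 to 875 mm from the base axis. Payload 4.4 kg.
Tool frame: the origin (TCP) lies on the centre line of the jaws, within the pads' length; the fingertips stand ahead of it and the grasp point (between the pads) lies 6 mm ahead of it (ctrl.tcp_to_tips is the z of the fingertips in the tool frame, in mm); z points along the fingers, y is the direction in which the jaws open and shut (so a half turn about z gives the same grasp; the last joint's range is limited). The gripper opens to 85 mm and grips with 20 to 120 N. Pads are 22 mm wide; open, the fingers measure 114 mm over their backs; the gripper's body (76 mm by 85 mm) begins 54 mm behind the grasp point. The pads swing forward as they close: fully open they stand 13 mm farther back than shut.
Start: joints at [1.081, 0.207, 1.542, -0, 1.393, -0.15], TCP at [191.656, 542.121, 256.282] pointing down, gripper open.
Joint ranges: [-2.73, 2.73], [-0.86, 2.22], [0.23, 2.46], [-1.11, 4.25], [0.08, 2.63], [-2.82, 2.82]. Speed limits (rad/s): [2.79, 2.79, 3.14, 3.14, 3.14, 3.14].

## Interface

Orientations are given as a 3x3 rotation matrix whose columns are the frame's x, y, z axes.
In Python, from plant import ctrl, sensors, optics gives the robot as it stands. Calls block until the motion is done:
- ctrl.move_ptp(position, orientation): joint-space move of the TCP to a pose.
- ctrl.move_l(position, rot=None, vel=150, threshold=None): straight line of the TCP; rot=None keeps the orientation; vel is the mean speed in mm/s. With threshold (N) it stops when the force on the tool has changed by that much, and returns True; else False.
- ctrl.set_joints(angles): joint-space move.
- ctrl.gripper_to(opening, force=None): finger opening in mm; force is the grip in N (None keeps the last); returns when the fingers have stopped.
- ctrl.hold(seconds).
- ctrl.solve_ik(position, orientation): joint angles nearest the present ones, or None.
- sensors.read_state(): the state.
- optics.grab_frame(name): name is "scene" or "top" or "wrist"; returns (picture, depth): 400x640x3 uint8, red, green, blue; 400x640 float32, mm along the optical axis (not along the pixel's ray), 0 where there is no reading.
- optics.camera_params(name): a dict with "mtx" (3x3 intrinsics, pixels), "R" (3x3) and "t" (3): a world point X has camera coordinates R X + t; the wrist camera has in their place "T_tool_cam" (4x4, takes a point from camera to tool coordinates, whose origin is the TCP and whose axes are the flange's). Camera axes: x right, y down, z forward; pixel columns grow to the right and rows downward; lengths in mm; the calibration is good to about 2 mm. The wrist camera is an equidistant fisheye: a pixel r from the principal point sees the ray r / f radians off the axis. A picture is of the moment at which its call begins: read the wrist's pose just before it. camera_params takes no time and is no camera call.
A pose or a line that the arm cannot do raises ctrl.MotionError and nothing moves.
- ctrl.finish_job(): hands the job in, once; it reports no verdict.
The state is a dict: "t": time; "q": joint angles; "qvel": joint speeds; "tau": joint torques, N m; "eef_pos": TCP position; "eef_rot": TCP orientation; "force": force on the tool from outside, world axes, zero at the start; "wrist_torque": the same for the moment, N m; "grip_width": finger opening in mm.
Only numpy, scipy, OpenCV 4.12 (cv2) and the standard library are available. Lean on these libraries where they do the work, as an engineer would, in place of code of your own. Each camera call takes 0.05 s, during which the arm holds its last target.

## Working session

There is one attempt and no reset: what is moved stays moved. The work goes in short steps, each a Python script; the robot and the scene stay as the last script left them, time stands still between calls to the robot, and variables do not carry over. Pictures are saved under pics/ and viewed, and the job is handed in when it is done.

```bash
ls; mkdir -p pics; python3 - <<'E'
from plant import ctrl,sensors,optics
import cv2
for n in ["scene","top"]:
    p,d=optics.grab_frame(n); cv2.imwrite(f"pics/{n}0.png",p[:,:,::-1])
    import numpy as np; np.save(f"pics/{n}0.npy",d)
    c=optics.camera_params(n); print(n,c)
print(sensors.read_state()["t"],ctrl.tcp_to_tips, optics.camera_params("wrist"))
E
```

```text
pics
scene {'mtx': array([[399.46281567,   0.        , 322.29268246],
       [  0.        , 399.46281567, 194.54255063],
       [  0.        ,   0.        ,   1.        ]]), 'R': array([[ 0.78780821,  0.61588354,  0.00675848],
       [ 0.4507169 , -0.56898712, -0.68782842],
       [-0.41977671,  0.54492304, -0.72584185]]), 't': array([-330.47124895, -184.43213271, 1752.05855263])}
top {'mtx': array([[418.42492756,   0.        , 315.08748333],
       [  0.        , 418.42492756, 201.64929623],
       [  0.        ,   0.        ,   1.        ]]), 'R': array([[ 0.00935639, -0.99970015,  0.02262891],
       [-0.9972007 , -0.01100706, -0.07395686],
       [ 0.07418376, -0.02187359, -0.99700467]]), 't': array([ -70.24732627,  463.2222403 , 1658.69766354])}
0.1 25.0 {'mtx': array([[309.70691629,   0.        , 318.9939034 ],
       [  0.        , 309.70691629, 199.55094625],
       [  0.        ,   0.        ,   1.        ]]), 'T_tool_cam': array([[-9.12809592e-05, -9.51713210e-01, -3.06988529e-01,
         7.89253279e+01],
       [ 9.99999991e-01, -5.71174675e-05, -1.20269999e-04,
         5.32513581e-01],
       [ 9.69281392e-05, -3.06988538e-01,  9.51713207e-01,
        -1.17649011e+02],
       [ 0.00000000e+00,  0.00000000e+00,  0.00000000e+00,
         1.00000000e+00]])}
```

View pics/scene0.png

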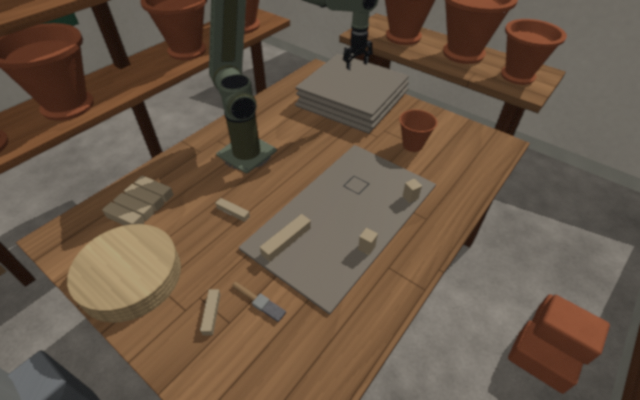

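View pics/top0.png

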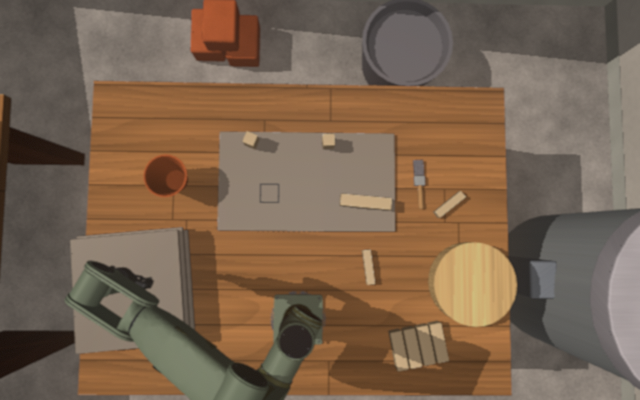

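The long bar on the shelf is at about (366,202) in the top view. The other bars, at (451,205) and (370,267), lie on the bench and look shorter. The square is at (269,193). I'll enlarge the view to confirm.

```bash
cat > h.py <<'E'
import numpy as np,cv2
from plant import ctrl,sensors,optics
def grab(n,name):
    p,d=optics.grab_frame(n); cv2.imwrite(f"pics/{name}.png",p[:,:,::-1]); np.save(f"pics/{name}.npy",d); return p,d
def px2w(cam,u,v,z):
    c=optics.camera_params(cam);R,t=c["R"],c["t"]
    o=-R.T@t; r=R.T@np.linalg.inv(c["mtx"])@np.array([u,v,1.])
    return o+r*(z-o[2])/r[2]
def w2px(cam,X):
    c=optics.camera_params(cam); x=c["mtx"]@(c["R"]@np.asarray(X,float)+c["t"]); return x[:2]/x[2]
def crop(name,x0,y0,x1,y1,k,out):
    im=cv2.imread(f"pics/{name}.png")[y0:y1,x0:x1]
    cv2.imwrite(f"pics/{out}.png",cv2.resize(im,None,fx=k,fy=k,interpolation=cv2.INTER_CUBIC))
E
python3 - <<'E'
from h import *
crop("top0",210,125,480,295,2.96,"top0c")
crop("scene0",200,140,450,320,3,"scene0c")
E
```

```text
(no output)
```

View pics/top0c.png

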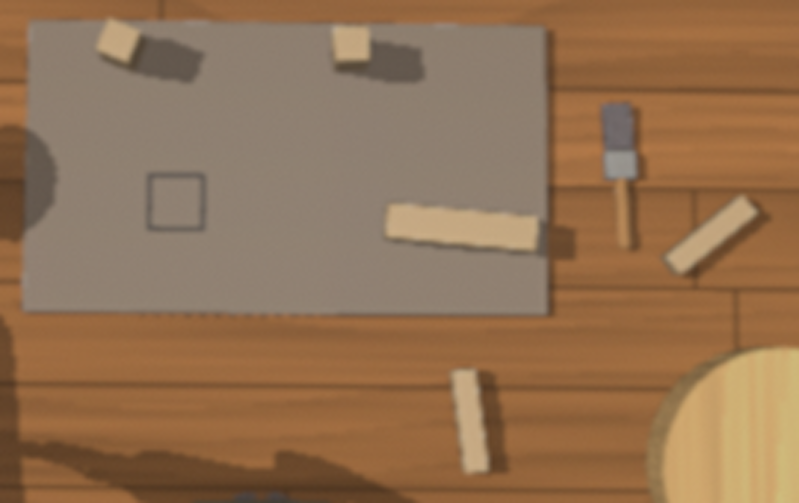

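View pics/scene0c.png

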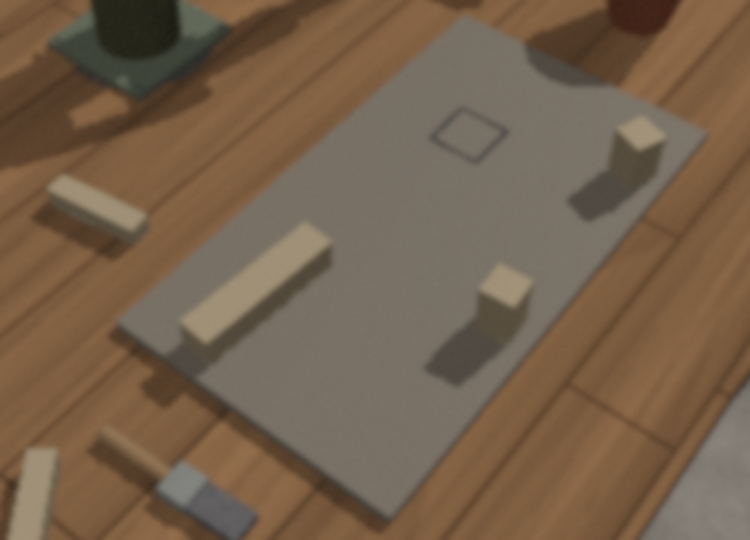

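The enlarged crops show one bar of about 200 mm lying on the shelf: top-crop head end x≈387, tail x≈539, y≈205–250. The two bench bars are visibly shorter and off the shelf. The square is at crop (176,202).

```bash
python3 - <<'E'
from h import *
f=lambda u,v,z:px2w("top",210+u/2.96,125+v/2.96,z)
for n,u,v,z in [("hU",389,205,62),("hL",387,237,62),("tU",540,219,62),("tL",538,248,62),("m1",147,174,16),("m2",205,174,16),("m3",204,230,16),("m4",147,230,16),("s1",28,22,16),("s2",547,28,16),("s3",548,314,16),("s4",23,311,16),("pa",351,44,91),("pb",120,43,91)]:
    print(n,f(u,v,z).round(1))
g=lambda u,v,z:px2w("scene",200+u/3,140+v/3,z)
for n,u,v,z in [("hL",307,222,62),("hU",332,241,62),("tL",181,324,62),("tU",206,347,62),("m",432,135,16),("m",462,108,16),("m",508,133,16),("m",475,162,16),("s",460,16,16),("s",708,133,16),("s",388,521,16),("s",118,325,16)]:
    print(n,g(u,v,z).round(1))
# depth mask
d=np.load("pics/top0.npy");c=optics.camera_params("top")
v,u=np.mgrid[190:215,330:405]
Z=d[190:215,330:405]; P=np.linalg.inv(c["mtx"])@np.stack([u.ravel()*Z.ravel(),v.ravel()*Z.ravel(),Z.ravel()])
W=(c["R"].T@(P-c["t"][:,None])).T
W=W[(W[:,2]>52)&(W[:,2]<75)];print(len(W),np.median(W[:,2]))
print(cv2.minAreaRect(W[:,:2].astype(np.float32)))
E
```

```text
hU [ 490.8 -167.3   62. ]
hL [ 448.4 -164.9   62. ]
tU [ 474.4 -367.7   62. ]
tL [ 436.  -364.9   62. ]
m1 [533.5 157.5  16. ]
m2 [534.4  79.1  16. ]
m3 [458.2  79.2  16. ]
m4 [457.4 156.1  16. ]
s1 [740.2 323.5  16. ]
s2 [ 742.4 -388.1   16. ]
s3 [ 349.3 -387.6   16. ]
s4 [346.6 319.9  16. ]
pa [ 699.3 -114.    91. ]
pb [696.2 187.6  91. ]
hL [ 454.5 -161.3   62. ]
hU [ 496.4 -165.7   62. ]
tL [ 440.8 -361.6   62. ]
tU [ 483.5 -366.8   62. ]
m [460.4  88.2  16. ]
m [462.1 155.6  16. ]
m [537.7 154.3  16. ]
m [533.5  82.8  16. ]
s [347.8 314.3  16. ]
s [747.4 320.5  16. ]
s [ 749.1 -387.    16. ]
s [ 357.8 -386.5   16. ]
602 61.41000845926601
((465.1319274902344, -264.5670166015625), (200.47317504882812, 46.61189651489258), 85.19852447509766)
```

```bash
cat >> h.py <<'E'
Z3=np.array([0,0,1.])
TOP=16.
def Rtool(d,phi,s=1):
    """d unit 2-vector walk direction; phi deg, + = pointing down and forward"""
    D=np.array([d[0],d[1],0]);p=np.radians(phi)
    z=-np.cos(p)*Z3+np.sin(p)*D
    y=s*np.array([d[1],-d[0],0]); x=np.cross(y,z)
    return np.stack([x,y,z],1)
def gpose(E,d,L,h,a,phi0,s=1,off=6.):
    """E: pivot edge point (xy). bar at angle a (0=lying behind E, 90 standing, 180...). grip at L along bar from pivot
    h above its lower face. returns TCP pos, R; phi=phi0-a"""
    D=np.array([d[0],d[1],0]);r=np.radians(a)
    u=-np.cos(r)*D+np.sin(r)*Z3   # from pivot to far end
    w=np.sin(r)*D+np.cos(r)*Z3    # lower-face normal into bar
    P=np.array([E[0],E[1],TOP])+L*u+h*w
    R=Rtool(d,phi0-a,s)
    return P-off*R[:,2],R
E
python3 - <<'E'
from h import *
d=np.array([25,283.]);d/=np.linalg.norm(d)
M=np.array([497.,117.5])
E3=M-23*d; E2=E3-200*d; E1=E2-46*d
print(E1,E2,E3)
for s in (1,-1):
  for ph in (35,45,55):
    out=[]
    for nm,E,ang,phi0 in [("t1",E1,range(0,91,15),ph),("lay",E2,range(90,181,15),90+ph),("t2",E3,range(0,91,15),ph)]:
      for a in ang:
        # tip: pivot lower edge; lay: pivot other edge (bar behind w): h measured opposite
        if nm=="lay":
            p,R=gpose(E,d,165,-23,a,phi0+ (0),s)
        else: p,R=gpose(E,d,165,25,a,phi0,s)
        q=ctrl.solve_ik(p,R); out.append("." if q is not None else "X")
        if a in(0,90,180) and q is not None: out.append(str(np.round(q,1)[[0,3,4,5]]))
    print(s,ph,"".join(out))
E
```

```text
[ 473.32893198 -150.45649001] [ 477.37677261 -104.6349341 ] [494.97607969  94.58922204]
1 35 .[-1.   0.4  1.5 -1. ]......[ 0.1 -1.   1.3  0.6].[-0.7  0.5  1.5 -0.8]......[ 0.4 -0.8  1.4  0.9].[-0.6  0.5  1.2 -0.8]......[ 0.5 -0.8  1.7  0.7]
1 45 .[-1.   0.4  1.6 -1. ]......[-0.  -0.8  1.3  0.4].[-0.8  0.6  1.6 -0.8]......[ 0.3 -0.7  1.3  0.8].[-0.7  0.6  1.4 -0.9]......[ 0.4 -0.7  1.6  0.7]
1 55 .[-1.   0.5  1.8 -1.1]......[-0.1 -0.7  1.2  0.3].[-0.8  0.7  1.7 -0.9]......[ 0.3 -0.6  1.2  0.7].[-0.8  0.7  1.5 -1. ]......[ 0.4 -0.5  1.5  0.6]
-1 35 .[-1.   0.4  1.5  2.1]...XX.[ 0.1 -1.   1.3 -2.6].[-0.7  0.5  1.5  2.4].XX...[ 0.4 -0.8  1.4 -2.3].[-0.6  0.5  1.2  2.3].XX...[ 0.5 -0.8  1.7 -2.4]
-1 45 .[-1.   0.4  1.6  2.1]...XX.[-0.  -0.8  1.3 -2.7].[-0.8  0.6  1.6  2.3]..XX..[ 0.3 -0.7  1.3 -2.3].[-0.7  0.6  1.4  2.2]..XX..[ 0.4 -0.7  1.6 -2.5]
-1 55 .[-1.   0.5  1.8  2.1]....XX.[-0.8  0.7  1.7  2.3]..XX..[ 0.3 -0.6  1.2 -2.5].[-0.8  0.7  1.5  2.1]..XX..[ 0.4 -0.5  1.5 -2.5]
```

```bash
python3 - <<'E'
from h import *
d=np.array([np.cos(np.radians(85.2)),np.sin(np.radians(85.2))])
C=np.array([465.1,-264.6]);E=C+100*d
st=sensors.read_state();print(st["t"],st["force"].round(1) if hasattr(st["force"],"round") else st["force"])
ctrl.move_ptp([440,-260,320],Rtool(d,20))
p,R=gpose(E,d,165,30,0,45)
ctrl.gripper_to(85,40)
ctrl.move_ptp(p-110*R[:,2],R)
grab("wrist","w1"); grab("scene","s1")
s=sensors.read_state();print(s["t"],np.round(s["eef_pos"],1),np.round(s["force"],1),(p-110*R[:,2]).round(1))
E
```

```text
0.1 [ 0.2 -0.6 -0.4]
4.325 [ 454.2 -411.2  131. ] [ 0.2  0.8 -0.2] [ 452.8 -411.1  128. ]
```

View pics/w1.png

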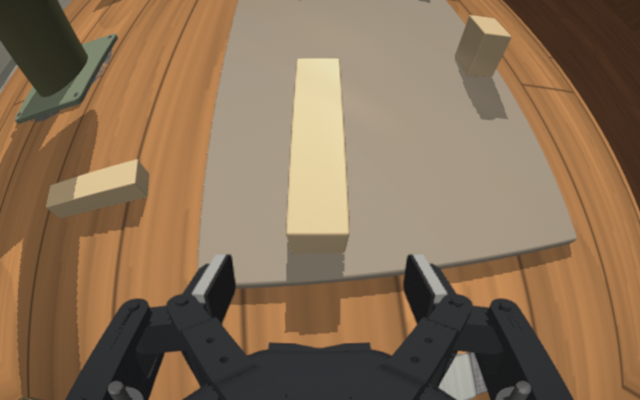

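View pics/s1.png

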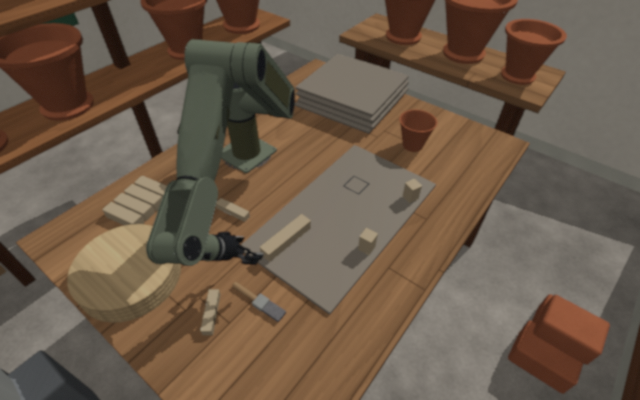

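The wrist view shows the bar centred between the open jaws: top-face head corners at (298,59) and (339,59), tail corners at (287,233) and (349,235). I'll refine its position from these.

```bash
cat >> h.py <<'E'
def wpx2w(u,v,z,pos,rot):
    c=optics.camera_params("wrist");K=c["mtx"];T=c["T_tool_cam"]
    a=np.array([u-K[0,2],v-K[1,2]]);r=np.hypot(*a);th=r/K[0,0]
    ray=np.array([*(a/r*np.sin(th)),np.cos(th)])
    R=np.array(rot)@T[:3,:3]; o=np.array(pos)+np.array(rot)@T[:3,3]
    w=R@ray; return o+w*(z-o[2])/w[2]
def w2wpx(X,pos,rot):
    c=optics.camera_params("wrist");K=c["mtx"];T=c["T_tool_cam"]
    X=np.array(rot).T@(np.asarray(X,float)-pos); x=T[:3,:3].T@(X-T[:3,3])
    th=np.arctan2(np.hypot(x[0],x[1]),x[2]);n=x[:2]/np.hypot(x[0],x[1])
    return K[:2,2]+K[0,0]*th*n
E
python3 - <<'E'
from h import *
s=sensors.read_state();print(s["t"],np.round(s["eef_pos"],1))
for u,v in [(298,59),(339,59),(287,233),(349,235)]: print(wpx2w(u,v,62,s["eef_pos"],s["eef_rot"]).round(1))
print(np.round(s["eef_rot"],3))
E
```

```text
4.325 [ 454.2 -411.2  131. ]
[ 452.1 -161.4   62. ]
[ 496.1 -164.8   62. ]
[ 435.6 -357.4   62. ]
[ 479.8 -362.5   62. ]
[[ 0.056  0.997  0.06 ]
 [ 0.708 -0.082  0.702]
 [ 0.704  0.003 -0.71 ]]
```

```bash
python3 - <<'E'
from h import *
d=np.array([np.cos(np.radians(85.2)),np.sin(np.radians(85.2))])
C=np.array([465.7,-263.]);E=C+100*d
p,R=gpose(E,d,165,30,0,45)
print(ctrl.move_l(p,R,vel=120,threshold=15))
s=sensors.read_state();print(s["t"],np.round(s["eef_pos"],1),p.round(1),np.round(s["force"],1))
grab("wrist","w2")
ctrl.gripper_to(44,40)
s=sensors.read_state();print(s["t"],np.round(s["eef_pos"],1),np.round(s["force"],1),s["grip_width"],np.round(s["wrist_torque"],2))
E
```

```text
False
5.4 [ 460.3 -333.    50.9] [ 459.9 -332.    50.2] [-0.9 -0.3  0.2]
5.8917 [ 459.6 -332.5   50.6] [-1.6 -1.7  2.6] 45.634392903900206 [-0.3   0.33  0.17]
```

View pics/w2.png

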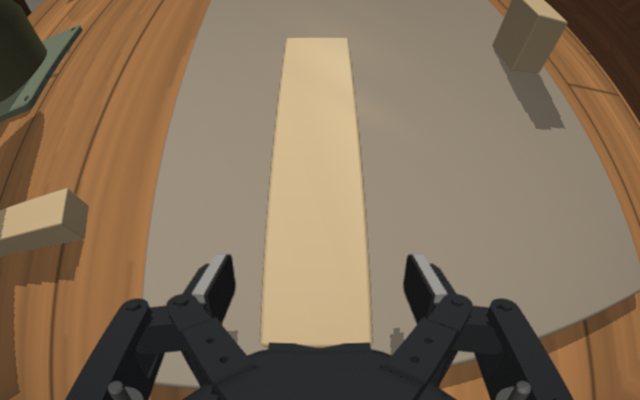

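Gripped (45.6 mm). Next I'll slide it 12.5 mm forward while it lies flat to line it up, then start the tip in watched increments.

```bash
cat >> h.py <<'E'
def arc(E,d,L,h,a0,a1,phi0,n,vel=60,log=True,dz=0.,fmax=35,servo=True):
    """gentle arc with vertical trim from the force; returns dz"""
    for i in range(1,n+1):
        a=a0+(a1-a0)*i/n
        p,R=gpose(E,d,L,h,a,phi0)
        p=p+np.array([0,0,dz])
        ctrl.move_l(p,R,vel=vel)
        s=sensors.read_state();F=np.array(s["force"])
        if log: print(f"{a:.0f} t{s['t']:.2f} F{F.round(1)} tq{np.round(s['wrist_torque'],2)} err{(np.array(s['eef_pos'])-p).round(1)} dz{dz:.1f} w{s['grip_width']:.1f}")
        if np.linalg.norm(F)>fmax: print("STOP");return a,dz
        if servo:
            if F[2]>6: dz+=0.5
            elif F[2]<-4.5: dz-=0.4
    return a1,dz
E
python3 - <<'E'
from h import *
d0=np.array([np.cos(np.radians(85.2)),np.sin(np.radians(85.2))])
C=np.array([465.7,-263.]);E=C+100*d0
E=E+12.5*d0
p,R=gpose(E,d0,165,30,0,45)
ctrl.move_l(p,R,vel=30)
s=sensors.read_state();print(np.round(s["force"],1),np.round(s["eef_pos"],1),p.round(1))
print(arc(E,d0,165,30,0,24,45,4,vel=50))
print(E)
E
```

```text
[ 0.9 -4.2  3.4] [ 461.5 -320.2   50.6] [ 461.  -319.5   50.2]
6 t6.97 F[ 0.5 -0.3 -5. ] tq[-1.01 -0.04 -0.17] err[-0.4  1.  -1.1] dz0.0 w45.8
12 t7.47 F[-0.4 -0.1 -5.2] tq[-0.81 -0.06 -0.17] err[-0.2  0.3 -0.5] dz-0.4 w45.9
18 t7.97 F[ 0.2  0.6 -4.2] tq[-0.48 -0.04 -0.04] err[-0.1  0.1 -0.1] dz-0.8 w45.8
24 t8.48 F[ 0.7 -0.6 -4.4] tq[-0.53 -0.01 -0.14] err[-0.   0.1 -0.3] dz-0.8 w45.5
(24, -0.8)
[ 475.11375737 -150.89455333]
```

```bash
python3 - <<'E'
from h import *
grab("scene","s3");crop("s3",180,150,380,300,4,"s3c")
E
```

```text
(no output)
```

View pics/s3c.png

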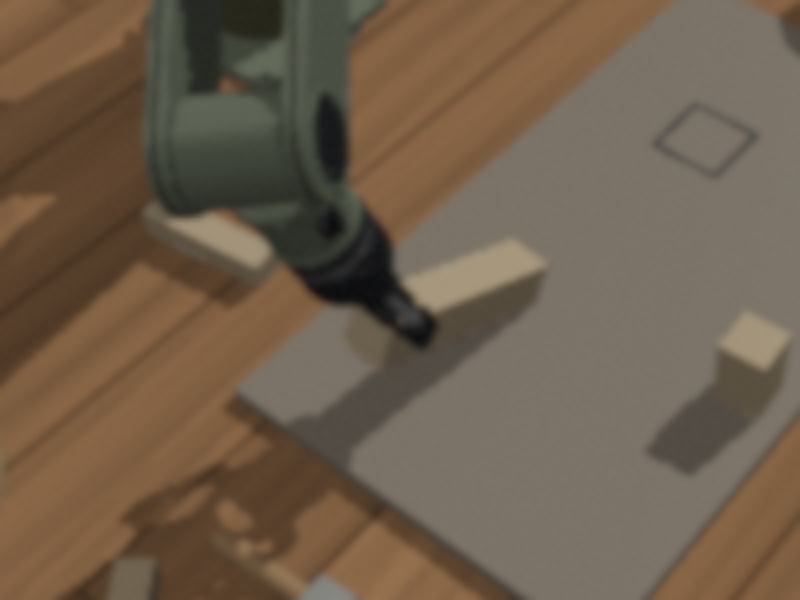

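The bar is tilted with its head edge still at the shelf near crop (545,290), and the forces are small. I'll continue with a slightly stronger bias to keep the end down.

```bash
sed -i 's/F\[2\]<-4.5: dz-=0.4/F[2]<-2.0: dz-=0.5/; s/F\[2\]>6: dz+=0.5/F[2]>7: dz+=0.5/' h.py; python3 - <<'E'
from h import *
d0=np.array([np.cos(np.radians(85.2)),np.sin(np.radians(85.2))])
E=np.array([475.114,-150.895])
print(arc(E,d0,165,30,24,84,45,8,vel=55,dz=-1.2))
grab("scene","s4");crop("s4",180,120,380,270,4,"s4c")
E
```

```text
32 t9.09 F[ 0.4 -0.3 -4.6] tq[-0.16 -0.09 -0.03] err[-0.1  0.3 -0.2] dz-1.2 w45.4
39 t9.65 F[-0.4 -1.2 -1.5] tq[-0.03  0.12  0.11] err[-0.  -0.2  0.1] dz-1.7 w45.3
46 t10.21 F[ 0.5 -1.  -2.5] tq[ 0.   -0.02 -0.03] err[ 0.1 -0.2 -0.1] dz-1.7 w45.5
54 t10.77 F[-1.9 -3.9  4.2] tq[-0.39  0.58  0.14] err[ 0.2 -1.1  0.7] dz-2.2 w45.3
62 t11.32 F[-3.6 -4.7  8. ] tq[-0.8   0.85  0.07] err[ 0.3 -1.4  1.5] dz-2.2 w45.3
69 t11.89 F[-2.9 -3.5  9.8] tq[-0.83  0.94 -0.15] err[ 0.5 -1.4  2. ] dz-1.7 w45.5
76 t12.45 F[-3.4 -2.  12.6] tq[-1.03  1.01 -0.19] err[ 0.5 -1.2  2.5] dz-1.2 w45.7
84 t13.01 F[-3.2  1.2 15.7] tq[-1.07  1.15 -0.32] err[ 0.6 -0.9  3. ] dz-0.7 w45.8
(84, -0.20000000000000018)
```

View pics/s4c.png

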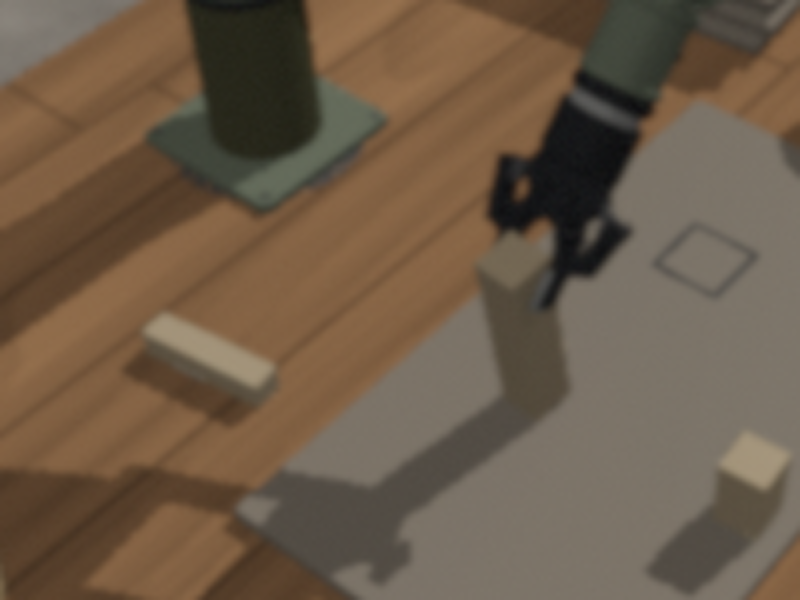

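It's nearly upright, with the head end firmly on the shelf. I'll ease the push and finish to 90°.

```bash
python3 - <<'E'
from h import *
d0=np.array([np.cos(np.radians(85.2)),np.sin(np.radians(85.2))])
E=np.array([475.114,-150.895])
print(arc(E,d0,165,30,84,90,45,3,vel=25,dz=1.0))
print(arc(E,d0,165,30,90,90,45,1,vel=25,dz=1.5))
s=sensors.read_state();grab("wrist","w5");grab("top","t5");grab("scene","s5")
print(np.round(s["eef_rot"],3).tolist())
crop("s5",180,120,380,270,4,"s5c")
E
```

```text
86 t13.45 F[-0.9 -0.1  8.5] tq[-0.89  0.47 -0.16] err[ 0.4 -0.8  1.6] dz1.0 w45.4
88 t13.84 F[-1.1  0.1  8.4] tq[-0.92  0.33 -0.05] err[ 0.4 -0.6  1.4] dz1.5 w45.7
90 t14.23 F[-0.4  0.2  7.7] tq[-0.87  0.3  -0.07] err[ 0.4 -0.5  1.2] dz2.0 w45.3
(90, 2.5)
90 t14.48 F[-1.9  0.3  9.9] tq[-0.82  0.45 -0.1 ] err[ 0.4 -0.7  1.7] dz1.5 w45.8
(90, 2.0)
[[0.061, 0.996, -0.06], [0.703, -0.086, -0.706], [-0.709, 0.001, -0.706]]
```

View pics/w5.png

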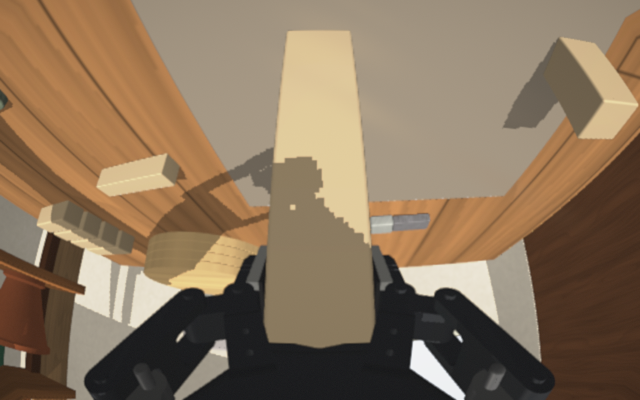

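View pics/s5c.png

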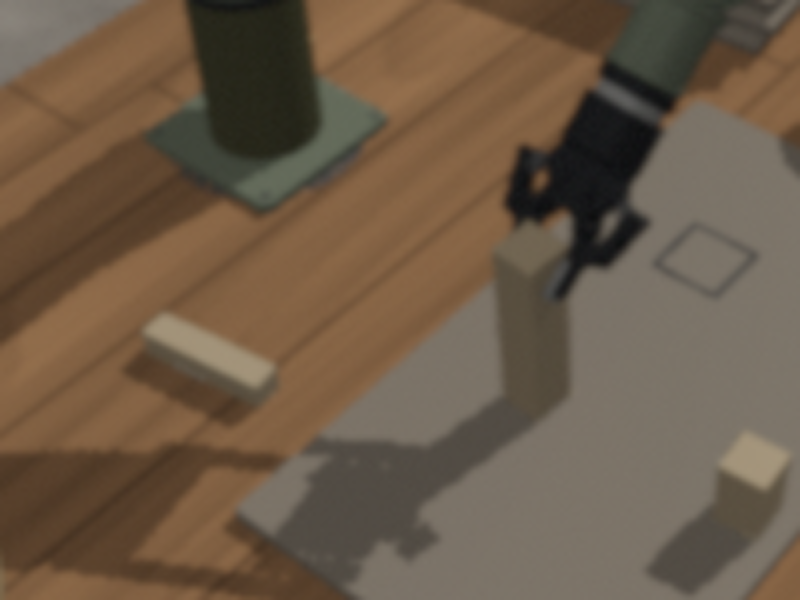

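It's upright within view resolution. I'll relax the push, release, back off and measure.

```bash
python3 - <<'E'
from h import *
d0=np.array([np.cos(np.radians(85.2)),np.sin(np.radians(85.2))])
E=np.array([475.114,-150.895])
arc(E,d0,165,30,90,90,45,1,vel=25,dz=3.0)
ctrl.gripper_to(75)
s=sensors.read_state();print(s["t"],np.round(s["force"],1),s["grip_width"])
p,R=gpose(E,d0,165,30,90,45)
ctrl.move_l(p+[0,0,3]-100*R[:,2],R,vel=200)
s=sensors.read_state();grab("wrist","w6");grab("scene","s6");grab("top","t6")
np.savez("pics/w6pose.npz",p=s["eef_pos"],r=s["eef_rot"]);print(s["t"])
crop("s6",230,120,380,240,5,"s6c");crop("t6",250,140,410,240,5,"t6c")
E
```

```text
90 t14.88 F[ 0.3 -1.5  3.4] tq[-0.6  -0.07  0.03] err[ 0.2 -0.4  0.2] dz3.0 w45.6
15.2833 [-0.8  0.1 -0.6] 75.11916477099975
15.9333
```

View pics/s6c.png

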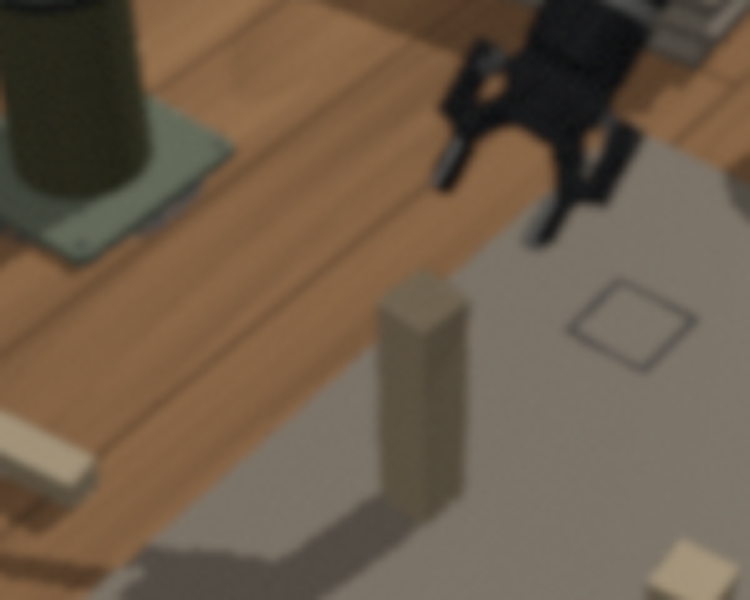

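View pics/t6c.png

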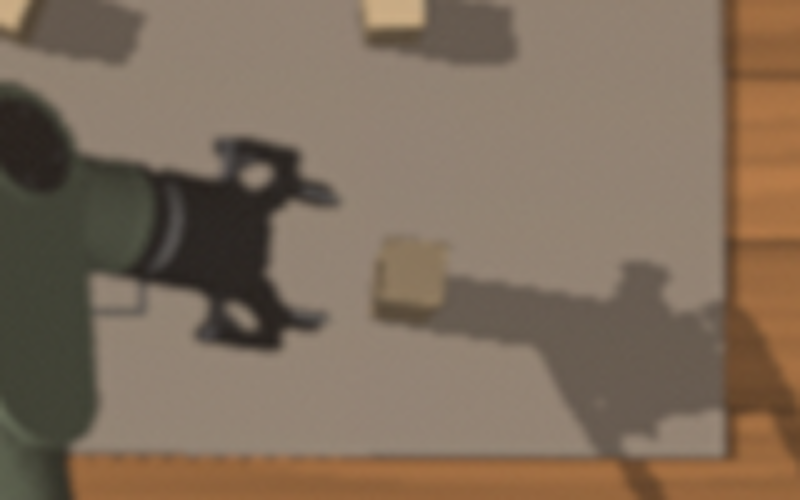

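View pics/w6.png

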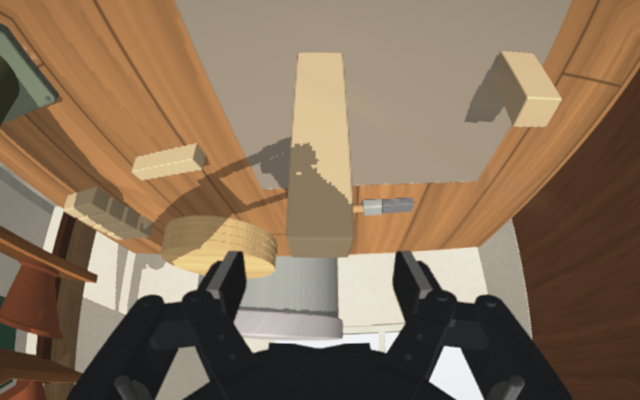

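It stands free. The wrist view shows the forward bottom edge at (299,53)–(342,53); the top view shows the top face at crop (386–447, 236–309).

```bash
python3 - <<'E'
from h import *
f=np.load("pics/w6pose.npz");P,R=f["p"],f["r"]
for u,v,z in [(299,53,16),(342,53,16),(287,234,216),(352,234,216)]: print(wpx2w(u,v,z,P,R).round(1))
t=lambda u,v,z:px2w("top",250+u/5,140+v/5,z).round(1)
print("top",t(386,236,216),t(447,239,216),t(446,309,216),t(383,306,216), "btm",t(374,320,16),t(438,325,16))
g=lambda u,v,z:px2w("scene",230+u/5,120+v/5,z).round(1)
print("scene top",g(427,270,216),g(468,301,216),g(420,333,216),g(378,306,216),"btm",g(382,496,16),g(422,522,16),g(462,492,16))
print("mark",g(567,327,16),g(624,279,16),g(698,321,16),g(644,371,16))
d=np.load("pics/t6.npy");c=optics.camera_params("top")
V,U=np.mgrid[180:210,318:345];Z=d[180:210,318:345]
X=np.linalg.inv(c["mtx"])@np.stack([U.ravel()*Z.ravel(),V.ravel()*Z.ravel(),Z.ravel()])
W=(c["R"].T@(X-c["t"][:,None])).T; W=W[W[:,2]>200];print(len(W),np.median(W[:,2]),cv2.minAreaRect(W[:,:2].astype(np.float32)))
E
```

```text
[457.9 -99.1  16. ]
[ 502.2 -102.8   16. ]
[458.9 -89.9 216. ]
[500.3 -93.4 216. ]
top [ 501.  -103.6  216. ] [ 499.4 -146.9  216. ] [ 449.6 -146.5  216. ] [ 451.2 -101.9  216. ] btm [ 455.  -104.6   16. ] [ 451.6 -156.1   16. ]
scene top [463.4 -96.3 216. ] [ 503.4 -102.7  216. ] [ 497.1 -145.8  216. ] [ 459.6 -143.5  216. ] btm [ 456.  -141.9   16. ] [ 494.5 -142.9   16. ] [ 499.9 -102.3   16. ]
mark [459.9  84.9  16. ] [463.9 158.6  16. ] [538.1 155.6  16. ] [535.5  83.1  16. ]
173 214.85092194186635 ((415.62445068359375, -95.03430938720703), (55.52535629272461, 193.90553283691406), 64.96017456054688)
```

```bash
python3 - <<'E'
from h import *
d=np.array([np.cos(np.radians(85.2)),np.sin(np.radians(85.2))])
E=np.array([479.5,-102.5])
p,R=gpose(E,d,165,-30,90,135)
ctrl.move_ptp([477,-105,400],Rtool(d,0))
ctrl.move_ptp(p-100*R[:,2],R)
print(sensors.read_state()["t"])
print(ctrl.move_l(p,R,vel=120,threshold=12))
s=sensors.read_state();print(s["t"],np.round(s["eef_pos"],1),p.round(1),np.round(s["force"],1))
grab("wrist","w7")
E
```

```text
17.5667
False
18.55 [ 477.1 -137.1  185.9] [ 476.6 -136.6  185.2] [ 0.5 -0.9 -0.3]
```

View pics/w7.png

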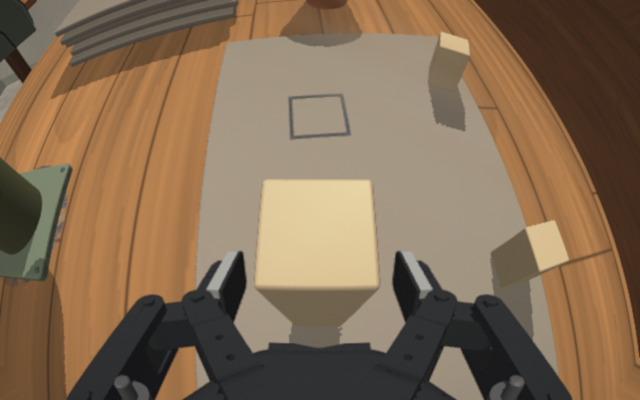

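The wrist view shows the standing prop's top face (262,180)–(378,290) centred between the jaws, and the square's corners at (289,97), (344,94), (350,135) and (291,139). I'll check the line-up, then grip.

```bash
python3 - <<'E'
from h import *
s=sensors.read_state();P,R=s["eef_pos"],s["eef_rot"]
m=[wpx2w(u,v,16,P,R) for u,v in[(289,97),(344,94),(350,135),(291,139)]];t=[wpx2w(u,v,216,P,R) for u,v in[(262,180),(373,180),(378,290),(255,288)]]
print(np.round(m,1).tolist(),np.mean(m,0).round(1));print(np.round(t,1).tolist(),np.mean(t,0).round(1))
ctrl.gripper_to(44,40)
s=sensors.read_state();print(s["t"],np.round(s["eef_pos"],1),np.round(s["force"],1),np.round(s["wrist_torque"],2),s["grip_width"])
E
```

```text
[[459.8, 159.0, 16.0], [538.2, 158.7, 16.0], [535.7, 82.2, 16.0], [460.4, 81.7, 16.0]] [498.5 120.4  16. ]
[[456.6, -97.8, 216.0], [502.3, -101.6, 216.0], [497.2, -146.5, 216.0], [453.6, -142.2, 216.0]] [ 477.4 -122.   216. ]
18.9667 [ 476.7 -137.2  185.7] [-1.6 -1.1  3.8] [-0.3   0.14  0.17] 45.621906414748615
```

The line-up is within 3 mm: 243 mm to go against a step of 246. Now I'll lay it down.

```bash
sed -i 's/F\[2\]<-2.0: dz-=0.5/F[2]<flo: dz-=0.5/; s/servo=True):/servo=True,flo=0.):/' h.py; python3 - <<'E'
from h import *
d=np.array([np.cos(np.radians(85.2)),np.sin(np.radians(85.2))])
E=np.array([479.5,-102.5])
a,dz=arc(E,d,165,-30,90,160,135,10,vel=55,dz=-0.5)
print(a,dz)
grab("scene","s8");crop("s8",230,120,380,240,5,"s8c")
E
```

```text
97 t19.50 F[-2.6 -2.9  9.2] tq[-0.02  0.59  0.26] err[ 0.2 -0.3  1.2] dz-0.5 w45.5
104 t20.03 F[-1.9 -1.4  9. ] tq[0.08 0.57 0.19] err[0.2 0.  1.1] dz0.0 w45.3
111 t20.57 F[-2.1  0.9  8.3] tq[0.07 0.59 0.11] err[0.3 0.4 0.9] dz0.5 w45.8
118 t21.10 F[-1.3  1.8  8.3] tq[ 0.2   0.49 -0.06] err[0.3 0.6 0.7] dz1.0 w45.2
125 t21.63 F[-1.2  3.6  7.3] tq[ 0.39  0.3  -0.03] err[0.3 1.1 0.4] dz1.5 w45.1
132 t22.17 F[0.  4.4 6.8] tq[ 0.52  0.25 -0.15] err[0.3 1.2 0.2] dz2.0 w45.5
139 t22.70 F[-0.3  5.5  5.8] tq[ 0.58  0.22 -0.16] err[0.4 1.4 0.1] dz2.0 w45.7
146 t23.23 F[ 1.2  2.4 -0.9] tq[ 0.61 -0.42  0.15] err[ 0.3  0.3 -0.4] dz2.0 w45.3
153 t23.77 F[-0.7 -1.6 -4.8] tq[ 0.13 -0.17  0.06] err[-0.9 -0.8 -0.7] dz1.5 w45.6
160 t24.32 F[-0.3 -1.2 -4.9] tq[ 0.32  0.1  -0.01] err[-0.5 -0.3 -0.1] dz1.0 w45.6
160 0.5
```

View pics/s8c.png

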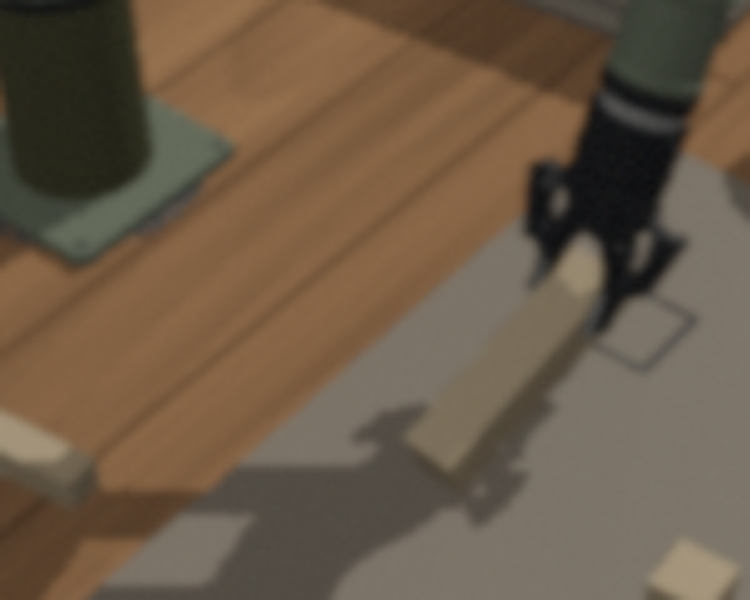

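```bash
python3 - <<'E'
from h import *
d=np.array([np.cos(np.radians(85.2)),np.sin(np.radians(85.2))])
E=np.array([479.5,-102.5])
a,dz=arc(E,d,165,-30,160,176,135,3,vel=45,dz=-0.3,flo=-2)
a,dz=arc(E,d,165,-30,176,180,135,2,vel=20,dz=min(dz,-.5),flo=0)
s=sensors.read_state();print(np.round(s["eef_pos"],1))
grab("scene","s9");crop("s9",230,120,380,240,5,"s9c")
E
```

```text
165 t24.90 F[-0.4 -1.1 -2.6] tq[ 0.17 -0.03  0.1 ] err[ 0.3 -0.1  0.4] dz-0.3 w45.3
171 t25.42 F[-0.2 -0.8 -3.1] tq[ 0.35 -0.08  0.1 ] err[0.3 0.1 0.2] dz-0.8 w45.6
176 t25.93 F[ 0.5 -0.1 -3.5] tq[ 0.38 -0.1   0.18] err[0.3 0.1 0.1] dz-1.3 w45.6
178 t26.41 F[0.2 1.5 1.7] tq[ 0.1   0.07 -0.01] err[ 0.4 -0.   0.6] dz-1.8 w45.6
180 t26.86 F[-7.5  3.2 25.7] tq[-1.94  1.11 -0.6 ] err[ 0.3 -1.2  5.8] dz-1.8 w45.5
[494.   65.   54.2]
```

View pics/s9c.png

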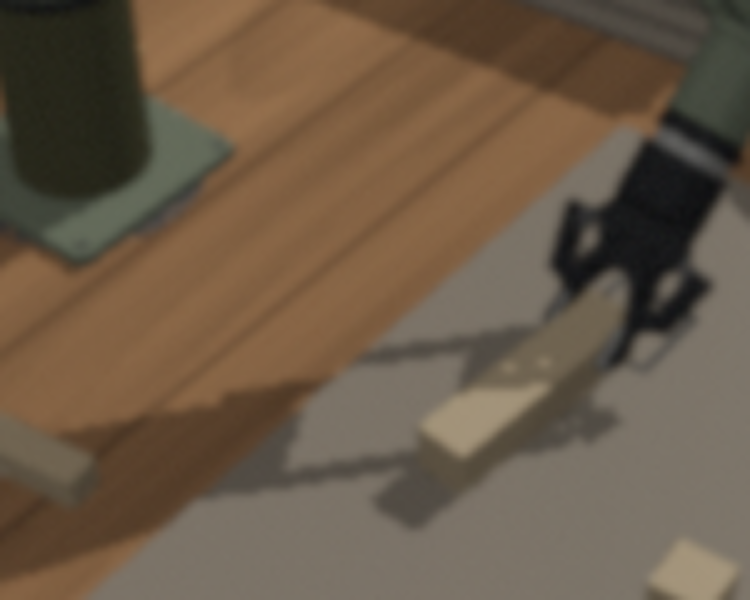

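It's laid down. I'm pressing about 26 N, so I'll ease up first, then release and look.

```bash
python3 - <<'E'
from h import *
d=np.array([np.cos(np.radians(85.2)),np.sin(np.radians(85.2))])
E=np.array([479.5,-102.5])
arc(E,d,165,-30,180,180,135,1,vel=20,dz=4.0,servo=False)
ctrl.gripper_to(80)
s=sensors.read_state();print(s["t"],np.round(s["force"],1),s["grip_width"])
p,R=gpose(E,d,165,-30,180,135)
ctrl.move_l(p+[0,0,4]-90*R[:,2],R,vel=200)
# via toward head-end pregrasp (tail is far end, head near -102)
ctrl.move_ptp([485,-30,330],Rtool(d,10))
s=sensors.read_state();grab("wrist","w10");grab("scene","s10");grab("top","t10");print(s["t"])
np.savez("pics/w10pose.npz",p=s["eef_pos"],r=s["eef_rot"])
crop("s10",230,120,380,240,5,"s10c")
E
```

```text
180 t27.35 F[ 0.6 -1.4  2. ] tq[-0.5  -0.18  0.11] err[-0.1 -0.4  0. ] dz4.0 w45.5
27.7833 [ 0.3  0.3 -0.1] 80.09350278596126
29.4
```

View pics/w10.png

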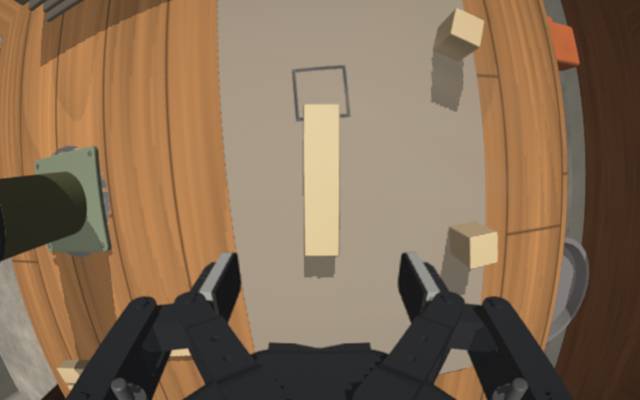

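View pics/s10c.png

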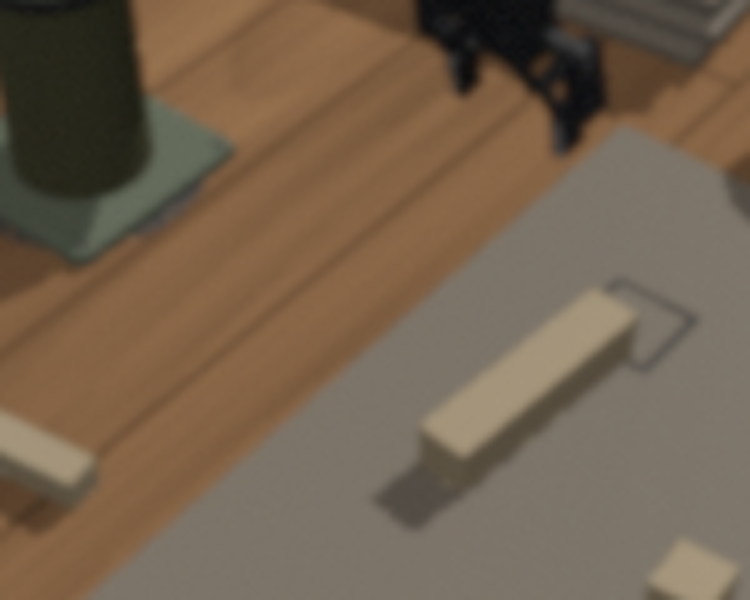

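The prop lies with its tail end at the near side of the square. In the wrist picture the top face is (305,104), (339,105), (338,256), (304,255), and the square is (293,70), (345,66), (350,116), (298,121).

```bash
python3 - <<'E'
from h import *
f=np.load("pics/w10pose.npz");P,R=f["p"],f["r"]
m=np.array([wpx2w(u,v,16,P,R) for u,v in[(293,70),(345,66),(350,116),(298,121)]]);t=np.array([wpx2w(u,v,62,P,R) for u,v in[(305,104),(339,105),(338,256),(304,255)]])
print(m.round(1).tolist(),m.mean(0).round(1));print(t.round(1).tolist(),t.mean(0).round(1))
dd=(t[0]+t[1]-t[2]-t[3])[:2];dd/=np.hypot(*dd);print("ang",np.degrees(np.arctan2(dd[1],dd[0])))
for nm,q in(("C",t.mean(0)[:2]),):
  e=(m.mean(0)[:2]-q); print("along",e@dd,"need 123; lateral(+x)",e@[dd[1],-dd[0]])
d=np.load("pics/t10.npy");c=optics.camera_params("top")
V,U=np.mgrid[180:212,260:330];Z=d[180:212,260:330]
X=np.linalg.inv(c["mtx"])@np.stack([U.ravel()*Z.ravel(),V.ravel()*Z.ravel(),Z.ravel()])
W=(c["R"].T@(X-c["t"][:,None])).T; W=W[(W[:,2]>52)&(W[:,2]<70)];print(len(W),cv2.minAreaRect(W[:,:2].astype(np.float32)))
g=lambda u,v,z:px2w("scene",230+u/5,120+v/5,z)
t=np.array([g(*k,62) for k in[(598,287),(637,318),(460,456),(420,425)]]);print(t.round(1).tolist(),t.mean(0))
crop("t10",240,170,340,220,8,"t10c")
E
```

```text
[[460.9, 158.5, 16.0], [536.3, 158.3, 16.0], [536.5, 83.1, 16.0], [462.1, 82.0, 16.0]] [498.9 120.5  16. ]
[[475.6, 97.6, 62.0], [518.8, 92.6, 62.0], [501.9, -104.7, 62.0], [456.7, -99.5, 62.0]] [488.2  -3.5  62. ]
ang 84.80774346404692
along 124.43649946549007 need 123; lateral(+x) -0.5542180654048492
324 ((488.1650085449219, -6.136497497558594), (198.23399353027344, 46.78125762939453), 85.39787292480469)
[[478.2, 97.3, 62.0], [521.5, 88.0, 62.0], [501.5, -107.3, 62.0], [460.1, -101.8, 62.0]] [490.31129186  -5.93046847  62.        ]
```

View pics/t10c.png

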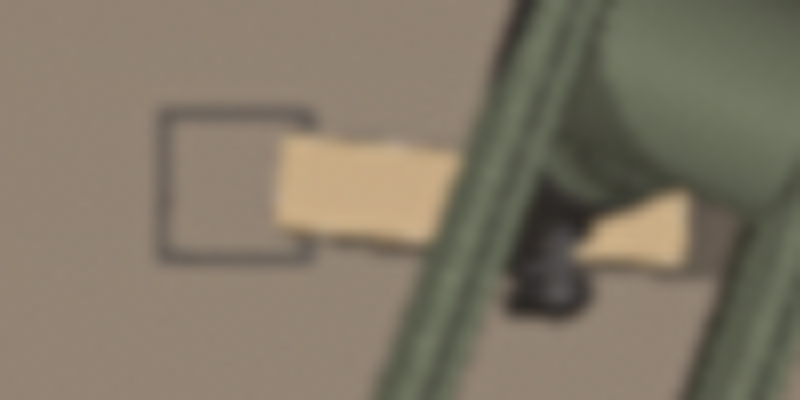

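All cameras agree within 2–3 mm: 124 mm to go against the 123 needed, and under 1 mm lateral error, so no nudge is needed. Next is the grasp near the head end and the final tip.

```bash
python3 - <<'E'
from h import *
d=np.array([np.cos(np.radians(85.2)),np.sin(np.radians(85.2))])
C=np.array([488.3,-4.8]);E=C+100*d
p,R=gpose(E,d,165,30,0,45)
ctrl.move_ptp(p-100*R[:,2],R)
print(ctrl.move_l(p,R,vel=120,threshold=15))
s=sensors.read_state();print(s["t"],np.round(s["eef_pos"],1),p.round(1),np.round(s["force"],1))
ctrl.gripper_to(44,40)
s=sensors.read_state();print(s["t"],s["grip_width"],np.round(s["force"],1))
a,dz=arc(E,d,165,30,0,63,45,9,vel=55,dz=-0.8,flo=-2)
print(a,dz,E)
grab("scene","s11");crop("s11",230,100,390,220,5,"s11c")
E
```

```text
False
31.4667 [483.2 -74.4  50.8] [482.5 -73.8  50.2] [ 0.2  0.3 -0.1]
31.875 45.50475405127857 [-2.2 -2.1  5.5]
7 t32.39 F[ 0.3 -1.3 -4.4] tq[-0.94 -0.06 -0.16] err[-0.   0.1 -0.5] dz-0.8 w45.9
14 t32.92 F[ 1.3 -0.  -3. ] tq[-0.58 -0.12 -0.14] err[-0.1  0.2 -0.3] dz-1.3 w45.8
21 t33.44 F[ 0.4 -0.5 -2.7] tq[-0.41 -0.13 -0.12] err[-0.2  0.1 -0.4] dz-1.8 w45.6
28 t33.97 F[ 1.4  0.1 -3.2] tq[-0.3  -0.13 -0.1 ] err[-0.3  0.2 -0.5] dz-2.3 w45.7
35 t34.49 F[-0.  -2.3 -1. ] tq[-0.1   0.02  0.04] err[-0.1 -0.1 -0.3] dz-2.8 w45.8
42 t35.02 F[ 1.3 -0.9 -1.9] tq[-0.04 -0.08 -0.04] err[-0.1 -0.  -0.4] dz-2.8 w45.5
49 t35.56 F[-0.2 -2.6  2.3] tq[-0.35  0.17  0.1 ] err[ 0.  -0.5  0. ] dz-2.8 w45.4
56 t36.09 F[-1.5 -3.9  5.9] tq[-0.75  0.49  0.1 ] err[ 0.1 -1.1  0.8] dz-2.8 w45.7
63 t36.62 F[-2.6 -3.5  9.3] tq[-0.87  0.86  0.04] err[ 0.2 -1.3  1.9] dz-2.8 w45.5
63 -2.3 [496.66778433  94.84928592]
```

View pics/s11c.png

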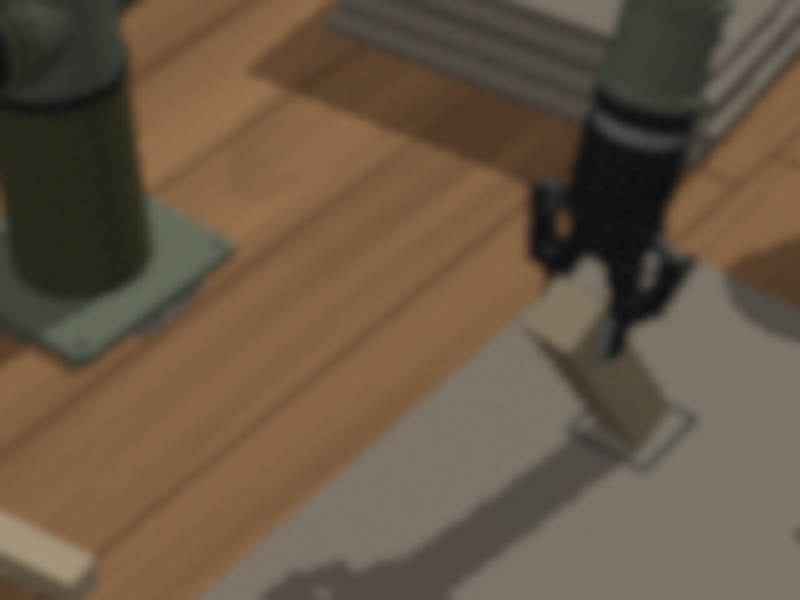

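The tail edge is in the square at about crop (645,440). I'll finish the tip.

```bash
python3 - <<'E'
from h import *
d=np.array([np.cos(np.radians(85.2)),np.sin(np.radians(85.2))])
E=np.array([496.668,94.849])
a,dz=arc(E,d,165,30,63,84,45,3,vel=50,dz=-1.5)
a,dz=arc(E,d,165,30,84,90,45,3,vel=25,dz=1.0)
arc(E,d,165,30,90,90,45,1,vel=25,dz=2.0,servo=False)
s=sensors.read_state();grab("wrist","w12");grab("scene","s12");crop("s12",270,100,430,220,5,"s12c")
np.savez("pics/w12pose.npz",p=s["eef_pos"],r=s["eef_rot"])
E
```

```text
70 t37.25 F[-2.6 -2.4 10.8] tq[-0.95  0.7  -0.07] err[ 0.2 -1.1  1.8] dz-1.5 w45.7
77 t37.83 F[-2.2 -1.7 11.8] tq[-1.03  0.84 -0.13] err[ 0.2 -0.9  2.4] dz-1.0 w45.4
84 t38.40 F[-2.7  0.5 14.2] tq[-1.18  0.95 -0.27] err[ 0.2 -0.6  3. ] dz-0.5 w45.3
86 t38.79 F[-1.8  0.3  9.8] tq[-0.85  0.56 -0.08] err[ 0.2 -0.6  1.9] dz1.0 w45.6
88 t39.18 F[-1.6 -0.5  9.2] tq[-0.84  0.42 -0.09] err[ 0.2 -0.4  1.7] dz1.5 w45.7
90 t39.58 F[-0.8 -0.   7. ] tq[-0.75  0.41 -0.1 ] err[ 0.2 -0.4  1.5] dz2.0 w45.7
90 t39.83 F[-1.1  0.   8.2] tq[-0.72  0.38 -0.12] err[ 0.1 -0.5  1.5] dz2.0 w45.6
```

View pics/w12.png

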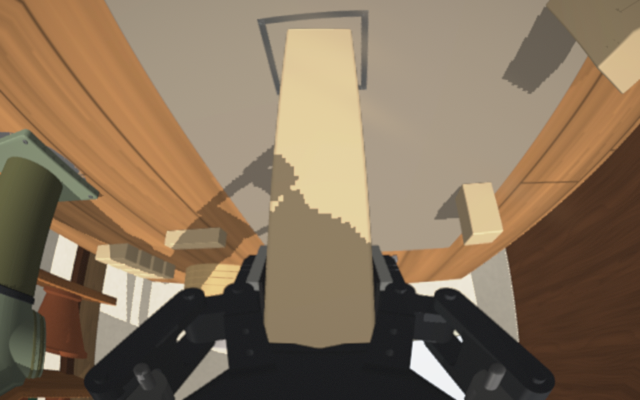

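View pics/s12c.png

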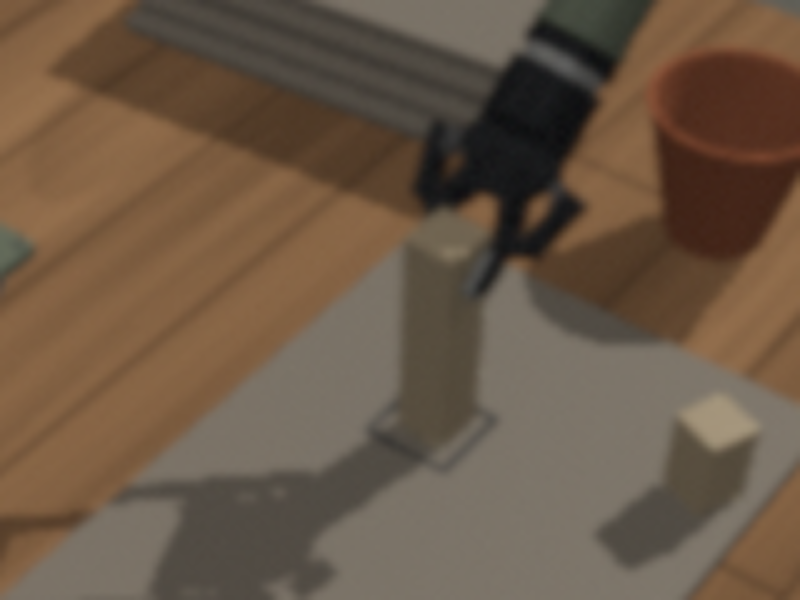

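The prop stands in the square. Its forward bottom edge is at (289,29)–(350,29) in the wrist picture, and the square's far corners are at (258,20) and (368,12). I'll check the centring before release.

```bash
python3 - <<'E'
from h import *
f=np.load("pics/w12pose.npz");P,R=f["p"],f["r"]
for u,v in[(289,29),(350,29),(258,20),(368,12),(363,89)]: print(wpx2w(u,v,16,P,R).round(1))
g=lambda u,v,z:px2w("scene",270+u/5,100+v/5,z).round(1)
print("scene bar btm",g(401,418,16),g(439,447,16),g(478,416,16)," mark",g(370,431,16),g(446,470,16),g(497,421,16))
E
```

```text
[479.5 147.9  16. ]
[523.3 144.1  16. ]
[458.8 159.   16. ]
[536.2 158.4  16. ]
[533.6  82.1  16. ]
scene bar btm [475.3 110.1  16. ] [517.6 102.2  16. ] [522.4 150.3  16. ]  mark [464.4  82.7  16. ] [536.1  84.9  16. ] [537.5 155.1  16. ]
```

It's about 3 mm off centre, well inside the square. I'll ease off, release, back away and check.

```bash
python3 - <<'E'
from h import *
d=np.array([np.cos(np.radians(85.2)),np.sin(np.radians(85.2))])
E=np.array([496.668,94.849])
arc(E,d,165,30,90,90,45,1,vel=25,dz=3.2,servo=False)
ctrl.gripper_to(75)
p,R=gpose(E,d,165,30,90,45)
ctrl.move_l(p+[0,0,3.2]-100*R[:,2],R,vel=150)
ctrl.hold(1.5)
s=sensors.read_state();grab("wrist","w13");grab("scene","s13");grab("top","t13");print(s["t"],np.round(s["force"],1))
np.savez("pics/w13pose.npz",p=s["eef_pos"],r=s["eef_rot"])
crop("s13",270,100,430,220,5,"s13c")
E
```

```text
90 t40.17 F[-0.7 -0.9  4.7] tq[-0.55  0.1  -0.04] err[ 0.1 -0.5  0.4] dz3.2 w45.5
42.8917 [-0.7  1.2  0.5]
```

View pics/w13.png

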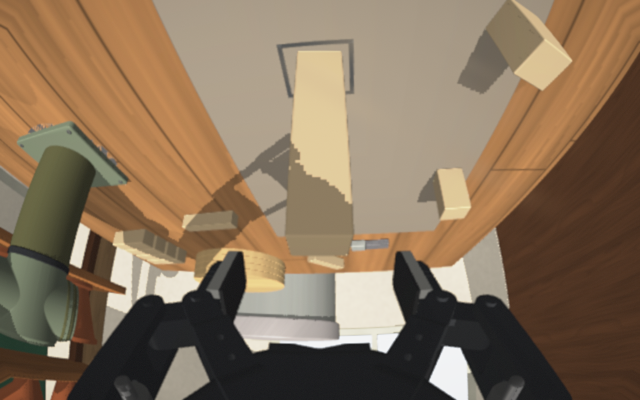

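View pics/s13c.png

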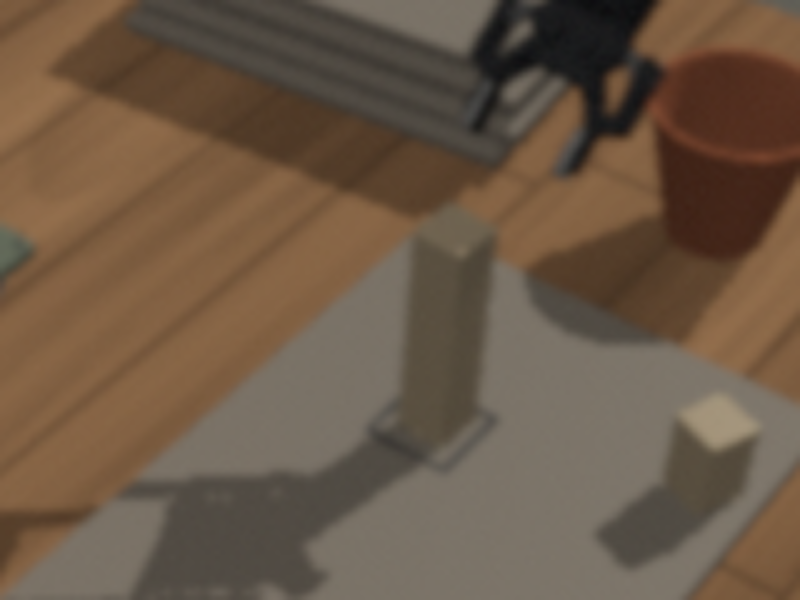

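View pics/t13.png

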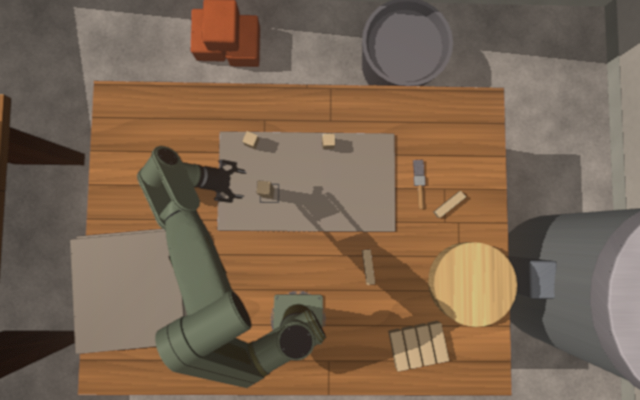

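After release the scene view shows the top shifted about 2 px to the right of before, with the base still in the square. It may still be rocking, so I'll wait and look again.

```bash
python3 - <<'E'
from h import *
for k in range(4):
    grab("scene",f"s14_{k}"); crop(f"s14_{k}",340,130,380,200,5,f"c{k}"); ctrl.hold(0.4)
cv2.imwrite("pics/s14.png",np.hstack([cv2.imread(f"pics/c{k}.png") for k in range(4)]))
s=sensors.read_state();grab("wrist","w14");print(s["t"])
np.savez("pics/w14pose.npz",p=s["eef_pos"],r=s["eef_rot"])
E
```

```text
44.8417
```

View pics/s14.png

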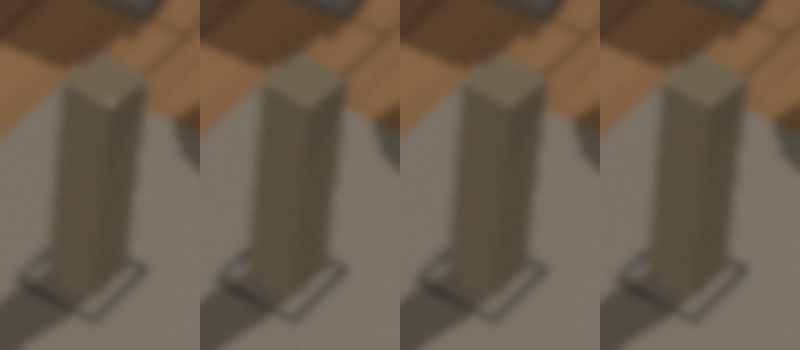

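View pics/w14.png

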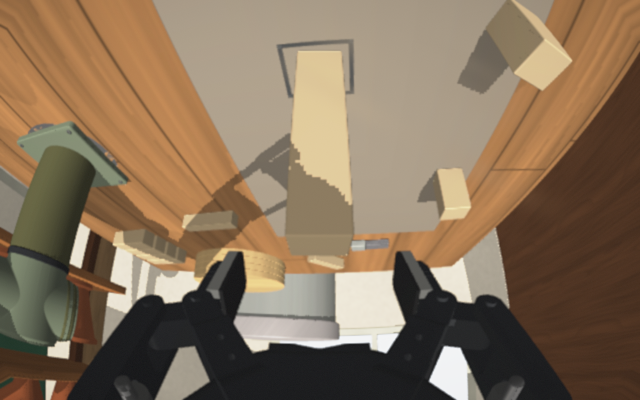

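It's static. I'll project an ideal upright box to test whether the apparent slant is only perspective.

```bash
python3 - <<'E'
from h import *
d=np.array([np.cos(np.radians(85.2)),np.sin(np.radians(85.2)),0]);l=np.array([d[1],-d[0],0])
f=np.load("pics/w14pose.npz");P,R=f["p"],f["r"]
C=np.array([499.,122.,16])
im=cv2.imread("pics/s14_3.png");k=6;x0,y0=330,130
im=cv2.resize(im[y0:y0+80,x0:x0+70],None,fx=k,fy=k,interpolation=cv2.INTER_CUBIC)
iw=cv2.imread("pics/w14.png")
for a,b in[(-1,-1),(-1,1),(1,1),(1,-1)]:
    X=C+23*a*d+23*b*l; Y=X+[0,0,200]
    u,v=w2px("scene",X),w2px("scene",Y)
    q=lambda u:tuple(int(t) for t in ((u-[x0,y0]+.5)*k))
    cv2.line(im,q(u),q(v),(0,0,255),1)
    cv2.line(iw,tuple(int(t) for t in w2wpx(X,P,R)),tuple(int(t) for t in w2wpx(Y,P,R)),(0,0,255),1)
iw=cv2.resize(iw[20:280,240:400],None,fx=2,fy=2); h=max(im.shape[0],iw.shape[0])
pad=lambda i:np.vstack([i,np.zeros((h-i.shape[0],i.shape[1],3),np.uint8)])
cv2.imwrite("pics/ov.png",np.hstack([pad(im),pad(iw)]))
E
```

```text
(no output)
```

View pics/ov.png

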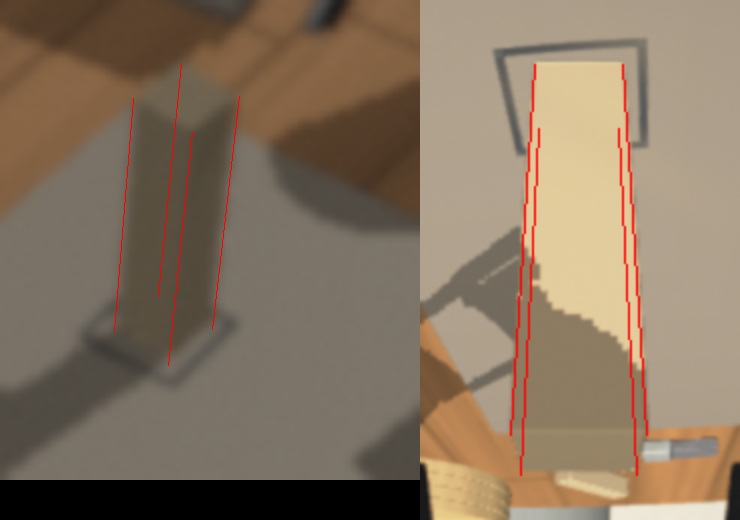

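The projected upright box at (499,122) matches both pictures. So the slant is perspective: the prop stands plumb and static, about 2 mm from the square's centre. Nothing is being touched, so I'll hand it in.

```bash
python3 - <<'E'
from h import *
ctrl.finish_job(); print(sensors.read_state()["t"])
E
```

```text
the job is handed in; nothing more can be done
the job is handed in; nothing more can be done
```

The prop was walked end over end as asked and now stands upright on its tail end in the square. I handed the job in at about 45 s of the 72 s allowed.

- **Walk:** I slid it 12.5 mm forward while it lay flat, to line it up. I then tipped it up onto its head end, took a new grip and lowered it towards the square. Finally I tipped it up onto its tail end, let go and backed off.
- **Final checks:** Its position matches an upright bar centred 2–3 mm from the square's centre, well inside the lines, and it stayed still over about 2 s of pictures. The short props, flowerpot and brush looked unmoved in the last top view.
- **Forces:** The highest force I read on the tool was about 26 N, a brief press down as the prop came flat.
- **Less certain:** For parts of the first tip and the lowering, the pivot end carried little load. I can't rule out a lift of up to about a millimetre there, though none showed in the pictures.
- **Disagreements:** The cameras differed by 2–4 mm on positions. Just before the last release the prop was leaning by roughly 2 degrees, and it settled flat once let go.

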